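# Seat and hold the chopper rotor

### The arm

A 6-joint arm with a two-finger parallel gripper is mounted at the origin on the work surface. World frame = base frame: x ahead of the robot, y to its left, z up, the work surface at z = 0. Lengths are in m, angles in rad, forces in N, time in s.
With the tool pointing down it reaches from about 0.35 to 0.775 m from the base axis. Payload 7.3 kg.
Tool frame: the origin (TCP) lies on the centre line of the jaws, within the pads' length; the fingertips stand robot.nose_length ahead of it and the grasp point (between the pads) is the TCP (robot.nose_length is the distance from the TCP to the fingertips, in m); z points along the fingers, y is the direction in which the jaws open and shut (so a half turn about z gives the same grasp; the last joint's range is limited). The gripper opens to 92 mm and grips with 3 to 60 N. Pads are 19 mm wide; open, the fingers measure 130 mm over their backs; the gripper's body (75 mm by 190 mm) begins 47 mm behind the grasp point.
Start: joints at [-1.426, 0.342, 1.524, -0, 1.275, -0.146], TCP at [0.151, -0.503, 0.246] pointing down, gripper open.
Joint ranges: [-2.53, 2.53], [-0.77, 2.02], [0.04, 2.7], [-1, 4.14], [0.28, 2.66], [-3.11, 3.11]. Speed limits (rad/s): [2.57, 2.57, 3.14, 3.14, 3.14, 3.14].

### API

Orientations are given as [roll, pitch, yaw] about the fixed x, y, z axes, in that order (R = Rz(yaw) Ry(pitch) Rx(roll)).
In Python, from cell import robot, read_camera gives the robot as it stands.
- The arm moves only by the shell command python3 -m crank 'ROWS' [FORCE]. ROWS is JSON, a list of rows, each a list of 7 numbers: the shift along the tool's x, y, z in cm, then the turn, a rotation vector about the tool's x, y, z in degrees, then the opening, from 0 (shut) to 1 (fully open). In form: [[tx, ty, tz, wx, wy, wz, jaw], ...]. A call has 1 to 5 rows; each row is the pose to reach, as a shift and turn from the pose commanded when the call began, along the tool's axes at that moment; what a row does not reach only later rows make up. A row lasts 1/8 s, in which the tool goes at most 62.5 mm and 10.7 degrees, less where a joint would pass 70% of its speed; a pose out of reach is approached as far as the arm can. A call with a gripper value outside its range is refused whole. The fingers move at their own pace and stop on an object; FORCE is the grip in N (left out, the last holds). Time passes only in rows, so rows that repeat a pose let the fingers close. It gives the time, the measured TCP pose, the force and the opening at its end, in the units of the state.
- robot.observe(): the state, without advancing time (a new reading comes with each control period).
- read_camera(name): name is "side" or "top" or "wrist"; returns a dict with "frame" (384x512x3 uint8, red, green, blue), "intrinsics" (3x3 intrinsics, pixels), "distortion" ([k1, k2, p1, p2, k3] as OpenCV has them; the pictures are not rectified), "R" (3x3) and "t" (3): a world point X has camera coordinates R X + t. Camera axes: x right, y down, z forward; pixel columns grow to the right and rows downward; lengths in m; the calibration is good to about 2 mm. A picture is of the moment at which its call begins. There is no depth.
- robot.hand_in(): hands the job in, once; it reports no verdict.
The state is a dict: "time": time; "qpos": joint angles; "qvel": joint speeds; "joint_efforts": joint torques, N m; "tool_pos": TCP position; "tool_rot": TCP orientation; "contact_force": force on the tool from outside, world axes, zero at the start; "torque": the same for the moment, N m; "opening": finger opening in m.
Only numpy, scipy, OpenCV 4.12 (cv2) and the standard library are available. Lean on these libraries where they do the work, as an engineer would, in place of code of your own. Each camera call takes 0.05 s, during which the arm holds its last target.

### The job

Fit the blade rotor with the square lime-green handle onto the bowl chopper: set it upright over the spindle in the bowl, turn it until its grooves mesh with the spindle's four brass splines, and slide it fully home, pushing the orange spring collar down. Finish while still holding the rotor by its handle and pressing it fully home (I will put in the lock pin meanwhile), and do not disturb the pot, bottle or jar.

Things in the scene. Friction and masses are not known exactly. Their poses are not given: they have to be found in the camera images.
- rotor_grip (a point): Centre of the rotor's lime-green handle: an upright square post 26 x 26 mm, from 26 mm below this point to 24 mm above it, sides square to x and y; z up. Below it a grey hub, 48 mm in diameter, 60 mm tall, 0.18 to 0.33 kg in all. Two steel blades, 18 mm wide, reach 64 mm out along +x (78 mm below this point) and -x (60 mm below). Starts upright on the board.
- rotor_foot (a point): Centre of the hub's flat underside, 86 mm below rotor_grip, same axes. Under it the hub is hollow: 37 mm across, 52 mm deep, with four teeth 14 mm tall from the underside up, 5.7 mm wide, reaching inward to 9.3 mm from the axis, placed diagonally between x and y. So its four grooves lie along x and y, along and across the blades.
- drive (a point): On the vertical spindle's axis, level with the tops of its four brass splines: a cross 34 mm wide along this point's x and y, fins 7 mm thick; z up. The rotor meshes in any of four turns 90 degrees apart, blades parallel to splines, play about 5 degrees and 1.3 mm. rotor_grip is 86 mm above this point resting unmeshed, 64 mm meshed and touching the collar, 54 mm fully home on a rigid shoulder.
- pin_tip (a point): Tip of the spindle's smooth dark pilot pin, 16 mm above the drive point. The pin is 16 mm in diameter and tapers to 4 mm over its last 10 mm; it enters the hub before the splines meet the teeth. A stiff gear motor holds the spindle, which turns only under more than 0.6 N m.
- machine: The chopper, fixed to the table: white motor base 220 (x) x 240 (y) x 80 mm, origin at the centre of its underside. On it a round shallow steel bowl, rim 196 mm across and 116 mm above the origin, with the spindle in its middle; the drive point is 134 mm above the origin.
- board: White landing board, 190 x 190 x 12 mm, fixed to the table, origin at the centre of its underside. The rotor starts standing on it.
- collar (a joint): Travel of the orange spring collar (56 mm across) round the foot of the spindle, in m: 0 = up (its top 22 mm below the drive point), growing as it is pushed down. It reads 0.010 when the rotor is fully home on the shoulder. Its spring pushes up with 5.6 N at 0 and 12.6 N at 0.010, so the rotor's weight alone does not press it down.
- pot: Bystander: open steel pot, 110 mm across plus two side handles, 100 mm tall; origin at the centre of its underside.
- sauce: Bystander: amber bottle with red cap, 60 mm across, 150 mm tall; origin at the centre of its underside.
- jar: Bystander: terracotta-coloured jar with red cap, 76 mm across, 90 mm tall; origin at the centre of its underside.
Things that resemble listed ones, but are neither listed nor needed, are in the scene too. There is more than one size of the part that bears rotor_grip; the job needs the largest.

How it is judged:
At the end, for the whole second after the job is handed in: The rotor is meshed and home within 2.5 mm (handle centre under 56.5 mm over the spline tops), upright within 5 degrees, centred within 5 mm, the collar pushed down over 7.5 mm, fingers still on the handle (over 2 N, grasp within 35 mm of its centre), all still through the last second (value of joint collar above 0.0075 m and z of rotor_grip in the frame of drive below 0.0565 m and horizontal distance between rotor_grip and drive below 0.005 m and angle between rotor_grip's own z axis and vertical below 0.09 rad and contact force between the fingers and rotor above 2 N and distance between the grasp point and rotor_grip below 0.035 m and linear speed of rotor below 0.02 m/s); the arm keeps its last pose, push and grip.
It fails at once if a bystander (pot, bottle or jar) is moved more than 3 cm or tipped (distance of any of pot, sauce, jar from where it was at the start of the episode above 0.03 m or angle between any of pot, sauce, jar's own z axis and vertical above 0.35 rad).
It also fails if it takes over 38 s, if anything falls off the work surface, if the arm or the gripper's body presses on something with over 40 N, if the wrist force passes 120 N, or if a joint passes its speed limit or range.

## Working session

There is one attempt and no reset: what is moved stays moved. The work goes in short steps, Python scripts to look and compute and a shell command to move; the robot and the scene stay as the last step left them, time stands still between calls to the robot, and variables do not carry over. Pictures are saved under pics/ and viewed, and the job is handed in when it is done.

```bash
ls; mkdir -p pics; python3 - <<'E'
from cell import robot, read_camera
import cv2,numpy as np
print(robot.observe()); print(robot.nose_length)
for n in ["side","top","wrist"]:
    c=read_camera(n); cv2.imwrite(f"pics/{n}0.png",c["frame"][:,:,::-1]); print(n,c["intrinsics"],c["distortion"],c["R"],c["t"])
    np.savez(f"{n}0.npz",**{k:np.array(v) for k,v in c.items()})
E
```

```text
pics
{'time': 0.0, 'qpos': array([-1.42603438e+00,  3.42728054e-01,  1.52502948e+00,  5.47932927e-06,
        1.27541913e+00, -1.45999463e-01]), 'qvel': array([-0.00021483, -0.00061794, -0.00052309, -0.00010398, -0.00030728,
        0.00039687]), 'joint_efforts': array([-1.75125428e-03, -4.31241024e+01, -2.44228953e+01,  7.15137203e-02,
        5.57394954e-02, -1.06980574e-04]), 'tool_pos': array([ 0.1504742 , -0.50256676,  0.24503784]), 'tool_rot': array([-3.14002626e+00, -2.35627577e-04,  2.90759630e-01]), 'contact_force': array([-0.10263926,  0.69212537, -0.12361872]), 'torque': array([-0.01230379, -0.02114798, -0.0176153 ]), 'opening': 0.0919734037698282}
0.019
side [[441.45962847   0.         252.93541724]
 [  0.         441.45962847 190.19090025]
 [  0.           0.           1.        ]] [-0.00135683  0.          0.          0.          0.        ] [[-0.73403795 -0.67907365 -0.00687528]
 [-0.46098957  0.50568517 -0.72922639]
 [ 0.49867516 -0.53211041 -0.68423797]] [0.38244158 0.38840757 1.00146787]
top [[415.78066512   0.         255.30080726]
 [  0.         415.78066512 194.48885208]
 [  0.           0.           1.        ]] [0.0285801 0.        0.        0.        0.       ] [[-0.014627   -0.9998253  -0.01163733]
 [-0.98686673  0.016308   -0.16071127]
 [ 0.16087297  0.00913377 -0.98693286]] [-0.04083673  0.58368545  1.01226378]
wrist [[287.41640995   0.         252.4725406 ]
 [  0.         287.41640995 192.76460771]
 [  0.           0.           1.        ]] [-0.0508959  0.         0.         0.         0.       ] [[ 0.28604965 -0.95821358 -0.00152564]
 [-0.92517193 -0.27659973  0.25990283]
 [-0.24946441 -0.07293363 -0.96563357]] [-0.52443156 -0.03190578  0.39039665]
```

View pics/top0.png

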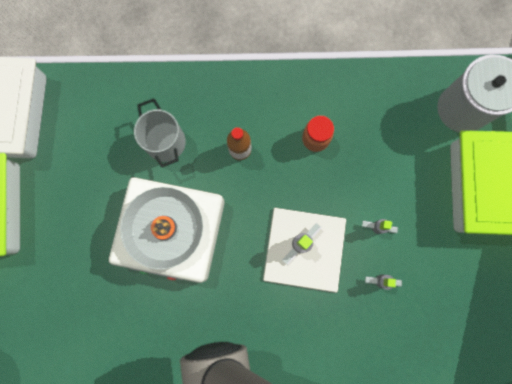

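View pics/side0.png

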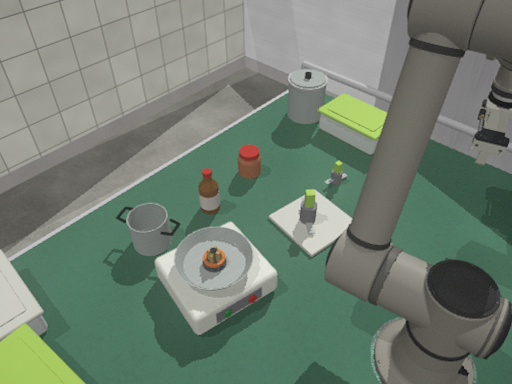

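View pics/wrist0.png

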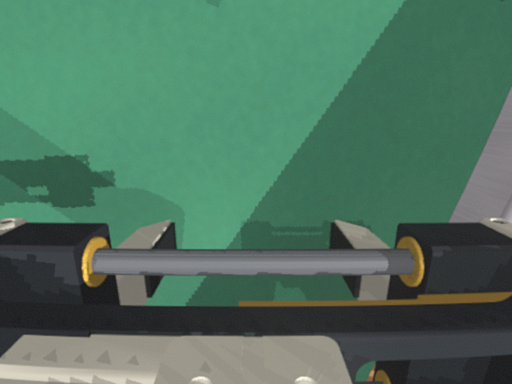

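The top view shows three candidates with lime handles: on the board at about (304,243), and smaller ones at (385,226) and (389,282). The one on the board is the largest and fits "starts upright on the board". The spindle is in the bowl at about (163,228). I'll confirm this with enlarged crops.

```bash
python3 - <<'E'
import cv2,numpy as np
t=cv2.imread("pics/top0.png"); s=cv2.imread("pics/side0.png")
r=lambda im,x,y,w,h,f: cv2.resize(im[y:y+h,x:x+w],None,fx=f,fy=f,interpolation=cv2.INTER_CUBIC)
a=r(t,265,200,80,100,4.9); b=r(s,280,150,80,100,4.9)
cv2.imwrite("pics/c1.png",np.hstack([a,b]))
a=r(t,105,175,125,110,3.1); b=r(s,150,215,125,110,3.1)
cv2.imwrite("pics/c2.png",np.hstack([a,b]))
E
```

```text
(no output)
```

View pics/c1.png

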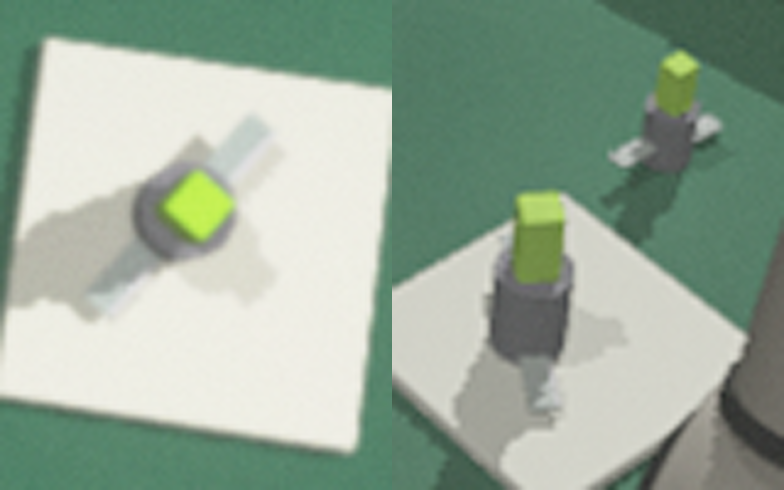

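View pics/c2.png

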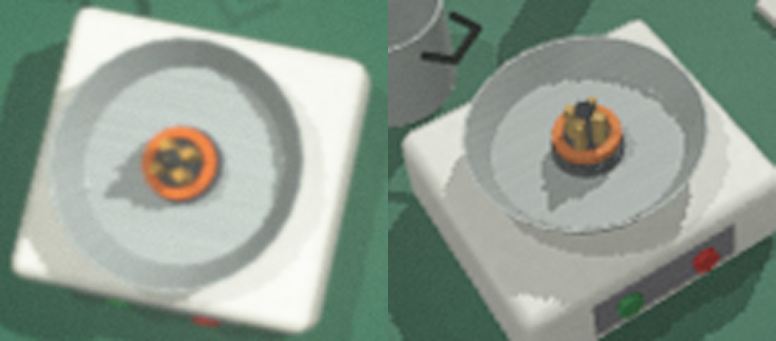

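The crops confirm it: the rotor on the board is clearly bigger than the others (its hub is about 20 px wide in the top view). Next I'll measure poses.

```bash
cat > h.py <<'E'
import cv2,numpy as np
from cell import robot, read_camera
def load(n): return dict(np.load(n+".npz"))
def proj(c,P):
    P=np.atleast_2d(np.asarray(P,float)); rv=cv2.Rodrigues(c["R"])[0]
    return cv2.projectPoints(P.reshape(-1,1,3),rv,c["t"],c["intrinsics"],np.asarray(c["distortion"],float))[0].reshape(-1,2)
def unproj(c,uv,z):
    uv=np.atleast_2d(np.asarray(uv,float))
    n=cv2.undistortPoints(uv.reshape(-1,1,2),c["intrinsics"],np.asarray(c["distortion"],float)).reshape(-1,2)
    d=np.c_[n,np.ones(len(n))]@c["R"]; o=-c["R"].T@c["t"]
    return o+d*((z-o[2])/d[:,2])[:,None]
def snap(n,tag):
    c=read_camera(n); c={k:np.array(v) for k,v in c.items()}; np.savez(tag+".npz",**c); return c
E
python3 - <<'E'
from h import *
for n in ["top0","side0"]:
    c=load(n); hsv=cv2.cvtColor(c["frame"],cv2.COLOR_RGB2HSV)
    m=cv2.inRange(hsv,(30,120,60),(45,255,255))
    k,l,st,ce=cv2.connectedComponentsWithStats(m)
    for i in range(1,k):
        if 8<st[i,4]<2000: print(n,"lime",st[i],ce[i])
    m=cv2.inRange(hsv,(3,160,120),(14,255,255))
    k,l,st,ce=cv2.connectedComponentsWithStats(m)
    for i in range(1,k):
        if st[i,4]>20: print(n,"orange",st[i],ce[i])
# quick: rotor top
c=load("top0")
print(unproj(c,[(305.5,242)],.122), unproj(c,[(163,228)],.134))
E
```

```text
top0 lime [  0 153   7 103 620] [  2.51774194 203.70322581]
top0 lime [381 221  11   8  79] [385.91139241 224.56962025]
top0 lime [298 235  14  14 126] [304.61904762 241.72222222]
top0 lime [384 279  12   8  84] [389.69047619 282.41666667]
top0 orange [307 118   8  18  21] [308.66666667 126.57142857]
top0 orange [239 129  10  18  76] [244.55263158 137.86842105]
top0 orange [319 132  14  10  23] [327.        138.2173913]
top0 orange [152 217  22  22 138] [164.9057971 227.3115942]
side0 lime [ 318   94   69   46 1625] [355.36246154 115.04553846]
side0 lime [334 161   8  12  72] [337.63888889 166.63888889]
side0 lime [305 190  10  17 145] [309.36551724 198.05517241]
[[ 0.45732967 -0.16526176  0.122     ]] [[0.49397249 0.16339908 0.134     ]]
```

```bash
python3 - <<'E'
from h import *
from scipy.spatial.transform import Rotation as Ro
c=load("wrist0"); s=robot.observe()
T=Ro.from_euler("xyz",s["tool_rot"]).as_matrix(); p=s["tool_pos"]
o=-c["R"].T@c["t"]; print("cam in tool",T.T@(o-p)); print("cam axes in tool (cols)",T.T@c["R"].T)
for d in [0,.05,.1,.15,.2]: print(d, proj(c,p+T@[0,0,d]))
t=load("top0"); f=lambda x,y:(265+x/4.9,200+y/4.9)
a=unproj(t,[f(262,130)],.020); b=unproj(t,[f(103,305)],.038); print(a,b)
a2=unproj(t,[f(262,130)],.038); b2=unproj(t,[f(103,305)],.020); print(a2,b2)
for A,B in ((a,b),(a2,b2)):
    d=(A-B)[0]; print((A+B)/2,np.linalg.norm(d[:2]),np.degrees(np.arctan2(d[1],d[0])))
# machine top corners from crop c2 at 3.1
g=lambda x,y:(105+x/3.1,175+y/3.1)
C=unproj(t,[g(80,8),g(372,68),g(308,332),g(12,270)],.08); print(C,C.mean(0))
for i in range(4):
    d=C[(i+1)%4]-C[i]; print(np.linalg.norm(d),np.degrees(np.arctan2(d[1],d[0])))
for uv,z in (((163,132),.1),((237,133),.15),((319,128),.09)): print(unproj(t,[uv],z))
E
```

```text
cam in tool [ 0.07025964  0.00018209 -0.13922311]
cam axes in tool (cols) [[-6.37988887e-04 -9.65582568e-01 -2.60095940e-01]
 [ 9.99999703e-01 -5.03620459e-04 -5.83252323e-04]
 [ 4.32188639e-04 -2.60096235e-01  9.65582602e-01]]
0 [[252.32774452 252.16759131]]
0.05 [[252.39322266 219.38796854]]
0.1 [[252.43347551 199.24526678]]
0.15 [[252.46068767 185.63188519]]
0.2 [[252.48030055 175.82203618]]
[[ 0.50112695 -0.2110489   0.02      ]] [[ 0.41166063 -0.12408047  0.038     ]]
[[ 0.4996406  -0.20850668  0.038     ]] [[ 0.411645   -0.12518137  0.02      ]]
[[ 0.45639379 -0.16756468  0.029     ]] 0.12477070806393747 -44.18888505868238
[[ 0.4556428  -0.16684403  0.029     ]] 0.12118718700570937 -43.4384742478043
[[0.6252898  0.25860918 0.08      ]
 [0.57271675 0.02459558 0.08      ]
 [0.36795654 0.0743531  0.08      ]
 [0.41881261 0.30405865 0.08      ]] [0.49619393 0.16540413 0.08      ]
0.23984639349752446 -102.66173555944039
0.2107191376248675 166.34164115399938
0.23526788424548897 77.51626908735487
0.21142015968490946 -12.413899854935632
[[0.73514542 0.17622761 0.1       ]]
[[ 0.7134566  -0.00996187  0.15      ]]
[[ 0.74171465 -0.21200604  0.09      ]]
```

```bash
cat >> h.py <<'E'
from scipy.spatial.transform import Rotation as Ro
def go(x,y,z,yaw):
    s=robot.observe(); T=Ro.from_euler("xyz",s["tool_rot"])
    G=Ro.from_euler("xyz",[np.pi,0,np.radians(yaw)])
    d=T.inv().apply(np.array([x,y,z])-s["tool_pos"])*100
    print("shift cm",d.round(2),"rotvec deg",np.degrees((T.inv()*G).as_rotvec()).round(2), "dist",np.linalg.norm(d).round(2))
E
python3 -c "
from h import *
go(.40,-.25,.25,46); go(.495,.164,.225,46)"
```

```text
shift cm [ 31.15 -17.06  -0.45] rotvec deg [ -0.06  -0.03 -29.34] dist 35.51
shift cm [ 52.11 -53.99   2.09] rotvec deg [ -0.06  -0.03 -29.34] dist 75.07
```

```bash
python3 -m crank '[[6,-3.4,0,0,0,-6,1],[12,-7,0,0,0,-12,1],[18,-10,0,0,0,-18,1],[24,-13.5,0,0,0,-24,1],[31,-17,0,0,0,-29.3,1]]'; python3 -c "
from h import *
go(.456,-.167,.235,46);go(.495,.164,.225,46)"
```

```text
time: 0.78
tool_pos: [0.3702, -0.2781, 0.2458]
tool_rot: [3.141, 0.0, 0.805]
contact_force: [1.0, -0.5, 0.2]
opening: 0.0919
shift cm [13.96 -1.52  1.07] rotvec deg [0.01 0.   0.13] dist 14.08
shift cm [ 40.52 -21.65   2.07] rotvec deg [0.01 0.   0.13] dist 45.99
```

```bash
python3 -m crank '[[0,0,0,0,0,0,1],[0,0,0,0,0,0,1]]'; python3 -c "
from h import *
go(.456,-.167,.235,46);go(.495,.164,.225,46)"
```

```text
time: 1.02
tool_pos: [0.3689, -0.2799, 0.2456]
tool_rot: [-3.141, 0.001, 0.802]
contact_force: [1.4, -0.4, -0.1]
opening: 0.0918
shift cm [14.17 -1.59  1.05] rotvec deg [-0.02  0.03 -0.02] dist 14.3
shift cm [ 40.68 -21.79   2.04] rotvec deg [-0.02  0.03 -0.02] dist 46.19
```

```bash
python3 -m crank '[[5,-0.5,0.4,0,0,0,1],[10,-1.1,0.8,0,0,0,1],[14.2,-1.6,1,0,0,0,1],[14.2,-1.6,1,0,0,0,1]]'; python3 -c "
from h import *
c=snap('wrist','w1'); cv2.imwrite('pics/w1.png',c['frame'][:,:,::-1])
go(.495,.164,.225,46)"
```

```text
time: 1.52
tool_pos: [0.4566, -0.1665, 0.2354]
tool_rot: [-3.141, 0.0, 0.803]
contact_force: [-0.6, 0.0, -0.0]
opening: 0.0918
shift cm [ 26.54 -20.25   1.03] rotvec deg [-0.02  0.05 -0.06] dist 33.4
```

View pics/w1.png

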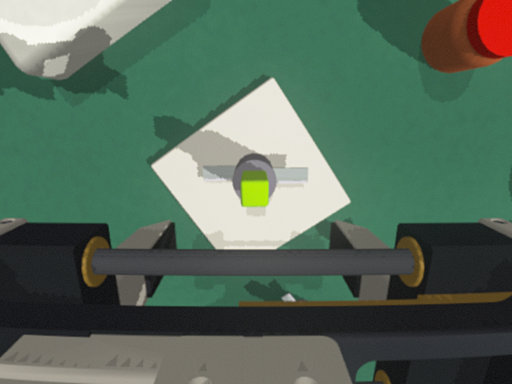

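The lime handle shows at about (255,190), square to the image, with the blades along the jaw axis. I'll measure it precisely, then go and view the spindle.

```bash
python3 - <<'E'
from h import *
c=load("w1"); hsv=cv2.cvtColor(c["frame"],cv2.COLOR_RGB2HSV)
m=cv2.inRange(hsv,(28,110,40),(48,255,255)); m[:150]=0;m[240:]=0
mt=cv2.inRange(hsv,(28,110,185),(48,255,255)); mt[:150]=0; mt[240:]=0
for q in(m,mt):
    k,l,st,ce=cv2.connectedComponentsWithStats(q); print(st[1:],ce[1:])
print(hsv[165:212:2,255,2])
cv2.imwrite("pics/w1z.png",cv2.resize(c["frame"][140:230,180:330,::-1],None,fx=5,fy=5,interpolation=cv2.INTER_CUBIC))
E
```

```text
[[241 171  28  36 957]] [[254.31138976 188.80877743]]
[[242 181  27  26 684]] [[255.00877193 193.28508772]]
[143 116 108 125 130 129 126 137 201 231 233 232 231 232 231 233 232 230
 232 232 223 205 214 211]
```

View pics/w1z.png

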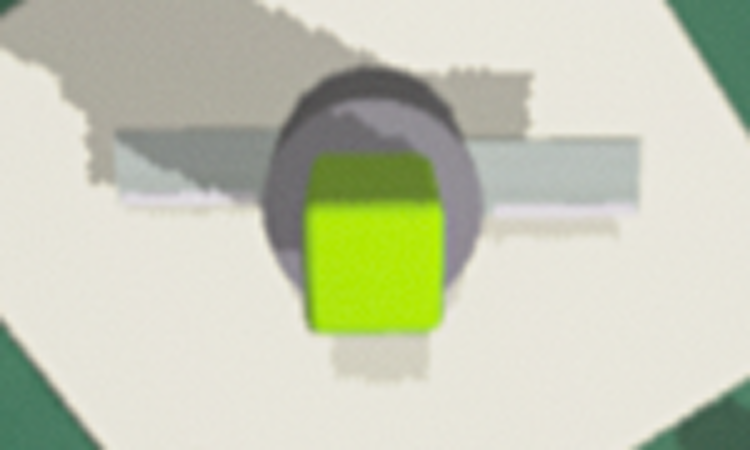

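```bash
python3 -m crank '[[5.3,-4,0.2,0,0,0,1],[10.6,-8.1,0.4,0,0,0,1],[15.9,-12.1,0.6,0,0,0,1],[21.2,-16.2,0.8,0,0,0,1],[26.5,-20.2,1,0,0,0,1]]'; python3 -m crank '[[0,0,0,0,0,0,1],[0,0,0,0,0,0,1]]'; python3 -c "
from h import *
c=snap('wrist','w2'); cv2.imwrite('pics/w2.png',c['frame'][:,:,::-1])
go(.495,.164,.225,46)"
```

```text
time: 2.2
tool_pos: [0.4935, 0.1429, 0.2265]
tool_rot: [3.141, 0.0, 0.798]
contact_force: [0.9, -0.8, 0.5]
opening: 0.092
time: 2.45
tool_pos: [0.4931, 0.1416, 0.2262]
tool_rot: [3.141, 0.001, 0.8]
contact_force: [0.3, -0.1, -1.3]
opening: 0.0921
shift cm [ 1.76 -1.45  0.13] rotvec deg [ 0.02  0.05 -0.2 ] dist 2.28
```

View pics/w2.png

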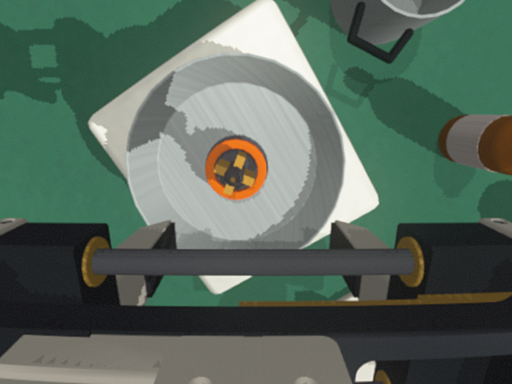

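The spindle is in clear view at about (237,168). I'll move the last bit over it and lower for a close look.

```bash
python3 -m crank '[[1.5,-1.4,2,0,0,0,1],[1.5,-1.4,2,0,0,0,1]]'; python3 - <<'E'
from h import *
c=load("w1"); print("handle top",unproj(c,[(255.0,193.3)],.122))
c=snap('wrist','w3'); s=robot.observe(); print(s["tool_pos"],s["tool_rot"])
cv2.imwrite('pics/w3.png',cv2.resize(c['frame'][140:230,185:315,::-1],None,fx=6,fy=6,interpolation=cv2.INTER_CUBIC))
E
```

```text
time: 2.75
tool_pos: [0.4928, 0.1625, 0.2053]
tool_rot: [-3.14, 0.002, 0.8]
contact_force: [-0.1, -0.3, -0.2]
opening: 0.0919
handle top [[ 0.45951413 -0.16717628  0.122     ]]
[0.49322927 0.16232773 0.20616265] [-3.14128878e+00  1.40154328e-03  8.00390657e-01]
```

View pics/w3.png

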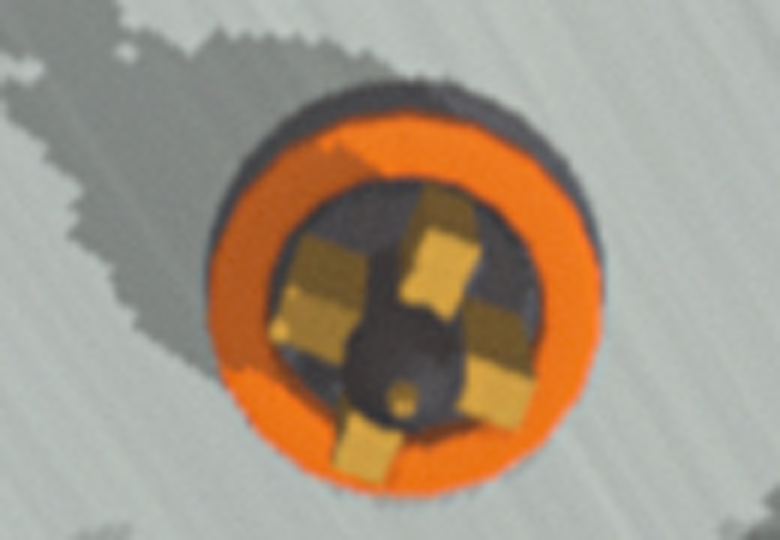

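```bash
python3 - <<'E'
from h import *
from scipy.optimize import least_squares
c=load("w3")
q=np.array([(424,228),(482,245),(537,379),(520,432),(381,486),(333,466),(272,333),(290,285)],float)
uv=(q+.5)/6-.5+[185,140]
# world directions of model corners in order: unknown start; fit in world plane
W=unproj(c,uv,.134)[:,:2]; cen=W.mean(0); print(cen)
for i in range(0,8,2):
    m=W[i:i+2].mean(0)-cen; e=W[i+1]-W[i]; print(np.linalg.norm(m)*1e3,np.degrees(np.arctan2(m[1],m[0])),"edge len",np.linalg.norm(e)*1e3)
def model(p):
    x,y,a,h=p; P=[]
    for k in range(4):
        t=a-k*np.pi/2; u=np.array([np.cos(t),np.sin(t)]); n=np.array([-u[1],u[0]])
        for s in (1,-1): P.append([*(np.array([x,y])+.017*u+s*.0035*n),h])
    return np.array(P)
m=W[0:2].mean(0)-cen
r=least_squares(lambda p:(proj(c,model([*p,.134]))-uv).ravel(),[*cen,np.arctan2(m[1],m[0])],loss="soft_l1")
print(r.x,np.degrees(r.x[2]),(r.fun.reshape(-1,2)).round(2))
print("pin tip",unproj(c,[(np.array([403,398])+.5)/6-.5+[185,140]],.150))
q2=lambda x,y:(np.array([x,y])+.5)/6-.5+[185,140]
E
```

```text
[0.4982927  0.16829047]
16.94823078250943 25.005034178011496 edge len 7.576075656354036
17.074016544602845 -66.00482462123531 edge len 7.433240124282196
17.123036337189312 -155.47546359754398 edge len 6.792531165062646
16.9344343712054 113.3972953743714 edge len 6.717831855190699
[0.49830583 0.16828902 0.42453766] 24.32421609162967 [[ 0.79 -0.24]
 [-0.21  0.28]
 [ 0.3   0.24]
 [-0.35 -0.54]
 [ 0.19 -0.29]
 [-0.2  -0.06]
 [-0.3   0.43]
 [-0.09  0.13]]
pin tip [[0.49804081 0.16829018 0.15      ]]
```

```bash
python3 -c "
from h import *
go(.4595,-.1672,.20,46)"
```

```text
shift cm [-26.    20.53   0.65] rotvec deg [-0.02  0.08 -0.14] dist 33.13
```

```bash
python3 -m crank '[[-5,3.9,0.1,0,0,0,1],[-10,7.9,0.2,0,0,0,1],[-15,11.8,0.3,0,0,0,1],[-20,15.8,0.4,0,0,0,1],[-24.5,19.3,0.5,0,0,0,1]]'; python3 -m crank '[[0,0,0,0,0,0,1],[0,0,0,0,0,0,1]]'; python3 -c "
from h import *
go(.4595,-.1672,.099,46)"
```

```text
time: 3.42
tool_pos: [0.4608, -0.1498, 0.2025]
tool_rot: [3.139, -0.0, 0.8]
contact_force: [0.5, -0.5, -0.4]
opening: 0.0921
time: 3.68
tool_pos: [0.4612, -0.1469, 0.2018]
tool_rot: [3.141, -0.0, 0.8]
contact_force: [-0.3, 0.4, -0.8]
opening: 0.0921
shift cm [-1.58  1.29 10.28] rotvec deg [ 0.02 -0.01 -0.17] dist 10.48
```

```bash
python3 -m crank '[[-1.6,1.3,1,0,0,0,1],[-1.6,1.3,4.5,0,0,0,1],[-1.6,1.3,8,0,0,0,1],[-1.6,1.3,10.2,0,0,0,1],[-1.6,1.3,10.2,0,0,0,1]]'; python3 - <<'E'
from h import *
go(.4595,-.1672,.099,46)
c=snap('wrist','w4'); cv2.imwrite('pics/w4.png',c['frame'][:,:,::-1])
E
```

```text
time: 4.3
tool_pos: [0.4593, -0.1649, 0.0984]
tool_rot: [-3.138, 0.001, 0.804]
contact_force: [-0.1, -0.3, 0.6]
opening: 0.092
shift cm [-0.15  0.17 -0.06] rotvec deg [-0.19  0.05  0.09] dist 0.24
```

View pics/w4.png

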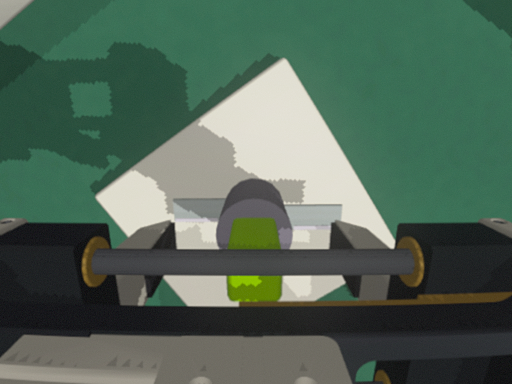

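The handle lies between the jaws at about (255,260). I'll make a small correction and close.

```bash
python3 -m crank '[[-0.15,0.17,0,0.2,0,0,1],[-0.15,0.17,0,0.2,0,0,0],[-0.15,0.17,0,0.2,0,0,0],[-0.15,0.17,0,0.2,0,0,0],[-0.15,0.17,0,0.2,0,0,0]]' 50; python3 -m crank '[[0,0,0,0,0,0,0],[0,0,0,0,0,0,0],[0,0,0,0,0,0,0],[0,0,0,0,0,0,0]]'
```

```text
time: 4.97
tool_pos: [0.4601, -0.169, 0.0994]
tool_rot: [-3.138, 0.0, 0.802]
contact_force: [0.4, -0.3, 0.3]
opening: 0.0563
time: 5.48
tool_pos: [0.4599, -0.1688, 0.0991]
tool_rot: [-3.138, 0.0, 0.802]
contact_force: [0.4, 0.2, -1.0]
opening: 0.0259
```

```bash
python3 -m crank '[[0,0,-3,-0.2,0,0,0],[0,0,-8,-0.2,0,0,0],[0,0,-13,-0.2,0,0,0],[0,0,-17,-0.2,0,0,0],[0,0,-17,-0.2,0,0,0]]'; python3 - <<'E'
from h import *
c=snap('wrist','w5'); s=robot.observe(); print(s["tool_pos"],s["tool_rot"],s["contact_force"],s["opening"])
cv2.imwrite('pics/w5.png',c['frame'][:,:,::-1])
go(.4983,.1683,.27,24.3)
E
```

```text
time: 6.1
tool_pos: [0.4616, -0.17, 0.272]
tool_rot: [3.136, -0.002, 0.802]
contact_force: [0.7, -0.5, -2.9]
opening: 0.0256
[ 0.46061604 -0.16941213  0.26967671] [ 3.13995087e+00 -3.30215488e-04  8.02229826e-01] [ 0.38884846  0.2624465  -3.00445529] 0.025757336291568334
shift cm [ 26.9  -20.77  -0.06] rotvec deg [ 0.09 -0.04 21.66] dist 33.98
```

View pics/w5.png

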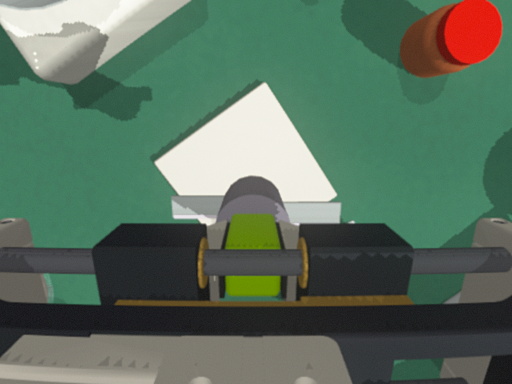

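The rotor is held and lifted, with about 3 N on the wrist. I'll check its seat in the grip by model overlay while planning the travel.

```bash
python3 - <<'E'
from h import *
c=load("w5"); s=robot.observe(); 
# cam in tool fixed from w0
w0=load("wrist0")
ct=np.array([0.07026,0.00018,-0.13922]); A=np.array([[-6.38e-4,-.96558,-.2601],[1,-5e-4,-5.8e-4],[4.3e-4,-.2601,.96558]])
ct_c={"R":A.T,"t":-A.T@ct,"intrinsics":c["intrinsics"],"distortion":c["distortion"]}
pj=lambda P:proj(ct_c,np.array(P)/1e3)
for dx in(-1,0,1,2):
    print(dx,"handle-top back edge",pj([[dx-13,0,-24]]).round(1),"handle top/hub junction front",pj([[dx+13,0,26]]).round(1),"hub foot front",pj([[dx+24,0,86]]).round(1),"hub top front",pj([[dx+24,0,26]]).round(1))
print("handle sides",pj([[-13,-13,-24],[-13,13,-24],[13,-13,0],[13,13,0]]).round(1), "blade ends",pj([[9,64,78],[9,-64,78],[9,64,60],[9,-64,60]]).round(1))
f=c["frame"][165:310,160:350,::-1]
cv2.imwrite("pics/w5z.png",cv2.resize(f,None,fx=4,fy=4,interpolation=cv2.INTER_CUBIC))
E
```

```text
-1 handle-top back edge [[252.3 302.8]] handle top/hub junction front [[252.4 214.6]] hub foot front [[252.4 176.6]] hub top front [[252.3 197.2]]
0 handle-top back edge [[252.3 301. ]] handle top/hub junction front [[252.4 213.1]] hub foot front [[252.4 175.3]] hub top front [[252.3 195.6]]
1 handle-top back edge [[252.3 299.2]] handle top/hub junction front [[252.4 211.5]] hub foot front [[252.4 174.1]] hub top front [[252.3 194. ]]
2 handle-top back edge [[252.3 297.3]] handle top/hub junction front [[252.4 209.9]] hub foot front [[252.4 172.9]] hub top front [[252.3 192.4]]
handle sides [[224.4 301. ]
 [280.2 301. ]
 [227.3 229.5]
 [277.3 229.4]] blade ends [[333.6 196.1]
 [171.3 196.2]
 [340.3 202.8]
 [164.5 202.9]]
```

View pics/w5z.png

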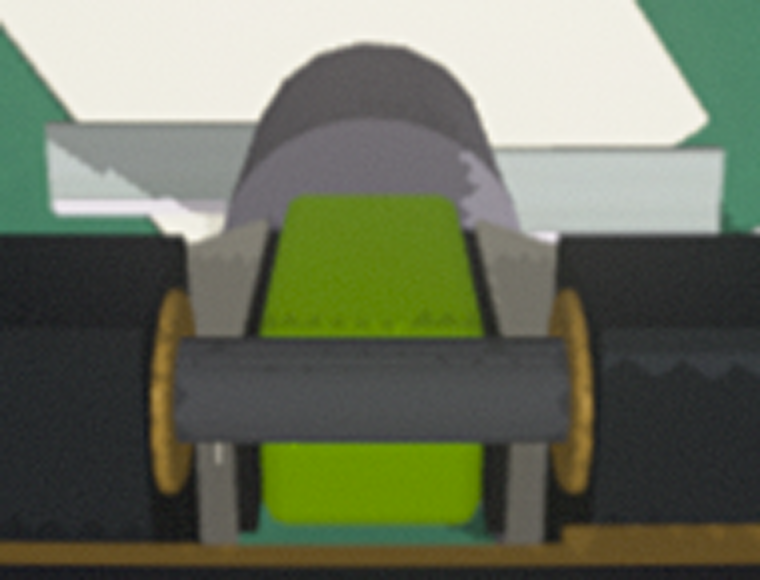

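Overlay agrees within about 0.5 mm: the rotor sits centred in the grip and level. Now I'll carry it over the spindle while turning it to the spline yaw.

```bash
python3 -m crank '[[4,-3,0,0,0,4,0],[9,-7,0,0,0,8,0],[14,-10.8,0,0,0,13,0],[19,-14.7,0,0,0,17,0],[23,-17.8,0,0,0,21.7,0]]'; python3 -m crank '[[0,0,0,0,0,0,0],[0,0,0,0,0,0,0]]'; python3 -c "
from h import *
go(.4983,.1683,.25,24.3)"
```

```text
time: 6.78
tool_pos: [0.4913, 0.1219, 0.2669]
tool_rot: [-3.14, 0.004, 0.422]
contact_force: [0.9, 0.3, -2.4]
opening: 0.0257
time: 7.02
tool_pos: [0.4916, 0.1193, 0.2675]
tool_rot: [-3.141, 0.004, 0.425]
contact_force: [-0.5, -0.6, -3.1]
opening: 0.026
shift cm [ 2.63 -4.19  1.74] rotvec deg [-0.03  0.21  0.04] dist 5.24
```

```bash
python3 -m crank '[[1.3,-2.1,0,0,0.1,0,0],[2.6,-4.2,0.5,0,0.2,0,0],[2.6,-4.2,1.2,0,0.2,0,0],[2.6,-4.2,1.2,0,0.2,0,0],[2.6,-4.2,1.2,0,0.2,0,0]]'; python3 - <<'E'
from h import *
go(.4983,.1683,.25,24.3)
c=snap('side','s1'); d=snap('wrist','w6'); e=snap('top','t1')
r=lambda im,x,y,w,h,f: cv2.resize(im[y:y+h,x:x+w,::-1],None,fx=f,fy=f,interpolation=cv2.INTER_CUBIC)
cv2.imwrite('pics/s1.png',np.hstack([r(c['frame'],150,170,130,130,3),r(e['frame'],110,170,130,130,3)]))
cv2.imwrite('pics/w6.png',r(d['frame'],130,90,240,220,2.7))
print(robot.observe()['tool_pos'],robot.observe()['tool_rot'])
E
```

```text
time: 7.65
tool_pos: [0.499, 0.1674, 0.2573]
tool_rot: [3.141, -0.003, 0.422]
contact_force: [-0.6, -0.4, -2.7]
opening: 0.0257
shift cm [-0.03 -0.11  0.73] rotvec deg [ 0.02 -0.18 -0.12] dist 0.74
[0.49902379 0.16805946 0.25757893] [ 3.14129215 -0.00383784  0.42261719]
```

View pics/s1.png

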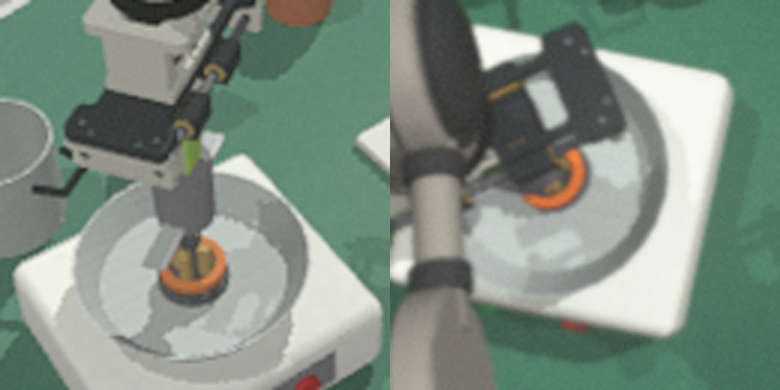

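View pics/w6.png

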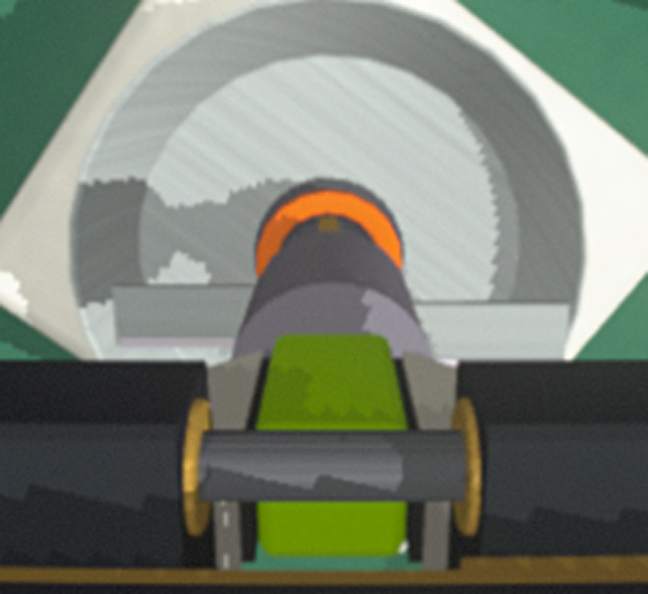

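Everything lines up: the front fin (about col 330 in the crop) is centred under the hub. I'll descend onto the pilot pin, keeping an eye on the force.

```bash
python3 -m crank '[[0,-0.05,1,0,-0.2,0,0],[0,-0.05,1.8,0,-0.2,0,0],[0,-0.05,2.6,0,-0.2,0,0],[0,-0.05,3.3,0,-0.2,0,0],[0,-0.05,3.3,0,-0.2,0,0]]'; python3 -c "
from h import *
go(.4983,.1683,.222,24.3)"
```

```text
time: 8.43
tool_pos: [0.4984, 0.1692, 0.2236]
tool_rot: [-3.141, 0.001, 0.424]
contact_force: [0.5, -0.2, -2.5]
opening: 0.0258
shift cm [-0.05  0.07  0.16] rotvec deg [-0.02  0.08 -0.03] dist 0.18
```

```bash
python3 -m crank '[[0,0.03,0.4,0,0.05,0,0],[0,0.03,0.8,0,0.05,0,0],[0,0.03,1.2,0,0.05,0,0],[0,0.03,1.6,0,0.05,0,0],[0,0.03,1.6,0,0.05,0,0]]'; python3 -c "
from h import *
go(.4983,.1683,.190,24.3); print(robot.observe()['torque'],robot.observe()['contact_force'])"
```

```text
time: 9.05
tool_pos: [0.4987, 0.1689, 0.2078]
tool_rot: [-3.141, -0.0, 0.423]
contact_force: [0.1, 0.1, -3.8]
opening: 0.0253
shift cm [-0.06  0.04  1.78] rotvec deg [-0.01 -0.   -0.04] dist 1.79
[-0.12743772  0.25346364 -0.01580273] [ 0.12344938  0.08574048 -3.80783536]
```

The splines mesh freely: it is 12 mm below the unmeshed height with no reaction. Next I'll press onto the collar.

```bash
python3 -m crank '[[0,0,0.5,0,0,0,0],[0,0,1,0,0,0,0],[0,0,1.4,0,0,0,0],[0,0,1.7,0,0,0,0],[0,0,1.7,0,0,0,0]]'; python3 -m crank '[[0,0,0.1,0,0,0,0],[0,0,0.2,0,0,0,0],[0,0,0.2,0,0,0,0]]'; python3 -c "
from h import *
go(.4983,.1683,.188,24.3); print(robot.observe()['torque'],robot.observe()['contact_force'])"
```

```text
time: 9.68
tool_pos: [0.4988, 0.1688, 0.1919]
tool_rot: [3.141, -0.001, 0.423]
contact_force: [-4.6, -1.4, 5.5]
opening: 0.0258
time: 10.05
tool_pos: [0.4988, 0.1689, 0.1905]
tool_rot: [3.141, -0.002, 0.424]
contact_force: [-5.5, -2.1, 9.1]
opening: 0.0259
shift cm [-0.07  0.03  0.25] rotvec deg [ 0.02 -0.09 -0.03] dist 0.26
[-0.35484313  1.18016107  0.02431357] [-5.52129115 -2.14226697  9.05552212]
```

Side force is about -6 N along tool -x, so I'll ease over slightly that way and press on to the shoulder.

```bash
python3 -m crank '[[-0.03,0,0.1,0,0,0,0],[-0.05,0,0.2,0,0,0,0],[-0.05,0,0.2,0,0,0,0],[-0.05,0,0.2,0,0,0,0]]'; python3 -c "
from h import *
print(robot.observe()['torque'],robot.observe()['contact_force'])"
```

```text
time: 10.55
tool_pos: [0.4987, 0.1688, 0.1889]
tool_rot: [3.141, -0.003, 0.424]
contact_force: [-5.4, -0.9, 11.1]
opening: 0.0257
[-0.32677257  1.24013617 -0.02067321] [-5.4226004  -0.92860981 11.07521099]
```

```bash
python3 -m crank '[[-0.04,0,0.1,0,0,0,0],[-0.06,0,0.2,0,0,0,0],[-0.06,0,0.2,0,0,0,0],[-0.06,0,0.2,0,0,0,0]]'; python3 -c "
from h import *
print(robot.observe()['torque'],robot.observe()['contact_force'])"
```

```text
time: 11.05
tool_pos: [0.4987, 0.1688, 0.1888]
tool_rot: [3.141, -0.005, 0.424]
contact_force: [-8.2, -0.8, 24.0]
opening: 0.0257
[-0.33523687  1.92937054 -0.02959469] [-8.15417181 -0.78495606 24.03070046]
```

It hit a stiff stop: z stays at 0.1888 while the force rises from 11 to 24 N. Now a visual check.

```bash
python3 - <<'E'
from h import *
c=snap('side','s2'); d=snap('wrist','w7')
r=lambda im,x,y,w,h,f: cv2.resize(im[y:y+h,x:x+w,::-1],None,fx=f,fy=f,interpolation=cv2.INTER_CUBIC)
cv2.imwrite('pics/s2.png',r(c['frame'],100,150,190,170,4))
cv2.imwrite('pics/w7.png',r(d['frame'],130,90,240,220,2.7))
s=robot.observe(); print(s['time'],s['tool_pos'],s['contact_force'],s['qvel'].round(4))
E
```

```text
11.15 [0.4986855  0.1688272  0.18884529] [-7.8534839  -1.23679948 24.6607356 ] [-0.0003  0.0012  0.0008  0.0003 -0.0014 -0.0003]
```

View pics/s2.png

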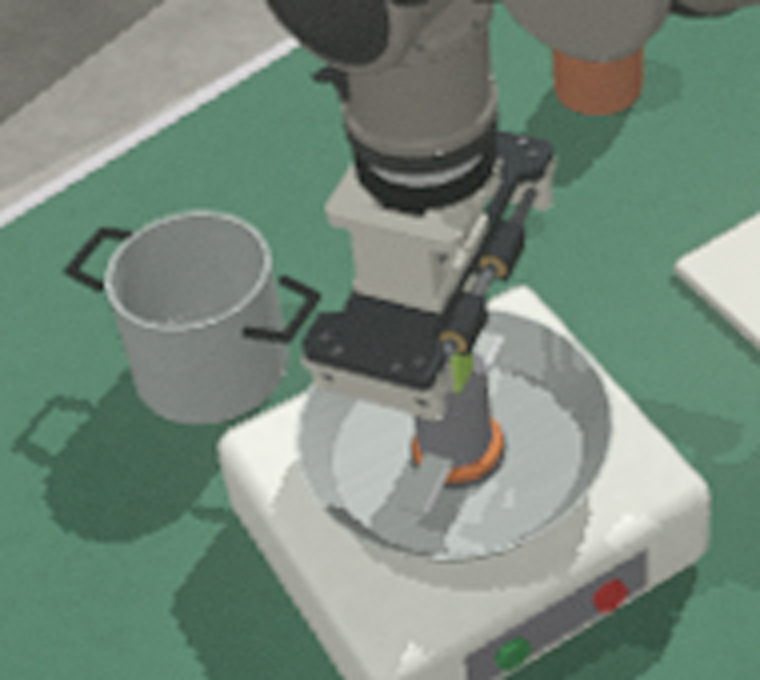

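View pics/w7.png

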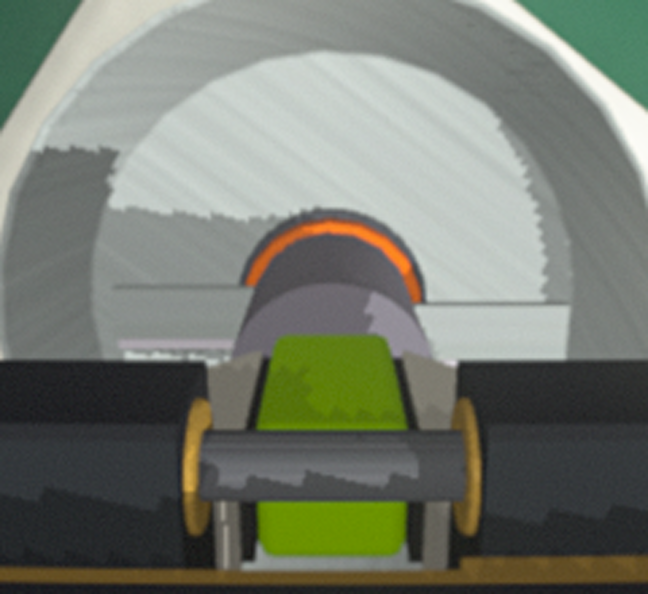

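The side view shows the hub seated on the orange collar, about (460,450) in the crop. The pot, near (200,320), is clear. In the wrist view the handle has not slipped in the jaws: its edges are still at rows 335 and 555. I'll hold briefly, then hand in.

```bash
python3 -m crank '[[0,0,0.03,0,0,0,0],[0,0,0.03,0,0,0,0],[0,0,0.03,0,0,0,0],[0,0,0.03,0,0,0,0]]'; python3 -c "
from h import *
s=robot.observe(); print(s['tool_pos'],s['tool_rot'],s['contact_force'],s['opening'],abs(s['qvel']).max())
robot.hand_in()"
```

```text
time: 11.65
tool_pos: [0.4987, 0.1688, 0.1888]
tool_rot: [3.141, -0.006, 0.424]
contact_force: [-9.2, -1.3, 25.1]
opening: 0.0262
[0.49870645 0.16884622 0.18881859] [ 3.14061188 -0.00567844  0.42361141] [-9.22708592 -1.32217033 25.07586927] 0.026236214981074077 0.0018190138221698183
the job is handed in; nothing more can be done
```

I fitted the largest rotor, the one on the board, onto the spindle and handed in at 11.7 s, still gripping the handle (50 N grip setting) and pressing down. I turned it to the spline yaw of 24.3°, and it meshed without resistance. I then pressed it until the height stopped changing.

**Last checks**
- **Height:** the grasp point stood at z = 0.1888 m, about 55 mm above the spline tops. That is under the 56.5 mm limit and close to the nominal 54 mm. The height stayed the same while the upward force rose from 11 to 25 N, more than the collar spring alone can give, so it is on the shoulder.
- **Position and tilt:** the tool was about 0.7 mm from the spindle axis I measured and tilted about 0.3°. The rotor had not slipped in the jaws.
- **Surroundings:** the arm was still, and the pot was clear in the last side view. I did not re-measure the bottle or jar, but the arm stayed well away from both.

**Did not settle:** a side force of about 9 N remained at the end, and small sideways shifts did not remove it. The collar's travel was judged from height, force and pictures, not read directly.

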